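# Turn the sample leaf over its spine

## Robot

A 6-joint arm with a two-finger parallel gripper is mounted at the origin on the work surface. World frame = base frame: x ahead of the robot, y to its left, z up, the work surface at z = 0. Lengths are in m, angles in rad, forces in N, time in s.
With the tool pointing down it reaches from about 0.375 to 0.925 m from the base axis. Payload 5.7 kg.
Tool frame: the origin (TCP) lies midway between the tips of the shut fingers; the grasp point (between the pads) lies 19 mm behind it; z points along the fingers, y is the line along which they close (so a half turn about z gives the same grasp; the last joint's range is limited). The gripper opens to 88 mm and grips with 3 to 60 N. Pads are 20 mm wide; open, the fingers measure 115 mm over their backs; the gripper's body (75 mm by 178 mm) begins 61 mm behind the grasp point.
Start: joints at [-1.425, 0.359, 1.51, -0, 1.272, -0.115], TCP at [0.155, -0.58, 0.223] pointing down, gripper open.
Joint ranges: [-2.97, 2.97], [-1.01, 2.36], [0.21, 2.38], [-0.96, 4.11], [0.2, 2.71], [-2.98, 2.98]. Speed limits (rad/s): [2.39, 2.39, 3.14, 3.14, 3.14, 3.14].

## Interface

Orientations are given as a unit quaternion [w, x, y, z].
In Python, from station import robot gives the robot as it stands.
- The arm moves only by the tool apply_moves, never from a script. Its argument "plan" is a list that holds one entry, the list of rows, each a list of 7 numbers: the shift along the tool's x, y, z as a fraction of full scale, then the turn, a rotation vector about the tool's x, y, z as a fraction of full scale, then the opening, from 0 (shut) to 1 (fully open). A call has 1 to 12 rows; each row is the pose to reach, as a shift and turn from the pose commanded when the call began, along the tool's axes at that moment; what a row does not reach only later rows make up. Full scale, the value 1, is 0.5 m for a shift and pi/2 rad for a turn. A row lasts 1/10 s, in which the tool goes at most 50 mm and 8.59 degrees, less where a joint would pass 70% of its speed; a pose out of reach is approached as far as the arm can. A call with a number of a shift or a turn outside -1 to 1 is refused whole. A call with a gripper value outside its range is refused whole. The fingers move at their own pace and stop on an object; "grip_force" is the grip in N (left out, the last holds). Time passes only in rows, so rows that repeat a pose let the fingers close. It gives the time, the measured TCP pose, the force, the opening and the grip force at its end, in the units of the state.
- robot.read_state(): the state, without advancing time (a new reading comes with each control period).
- robot.capture(name): name is "scene" or "top" or "wrist"; returns (picture, depth): 400x640x3 uint8, red, green, blue; 400x640 float32, m along the optical axis (not along the pixel's ray), 0 where there is no reading.
- robot.get_calibration(name): a dict with "mtx" (3x3 intrinsics, pixels), "k1" (the pictures are not rectified: a ray, as slopes to the right and down, at radius r is drawn at 1 + k1 r^2 times it, then the intrinsics apply), "R" (3x3) and "t" (3): a world point X has camera coordinates R X + t. Camera axes: x right, y down, z forward; pixel columns grow to the right and rows downward; lengths in m; the calibration is good to about 2 mm. A picture is of the moment at which its call begins: read the wrist's pose just before it. get_calibration takes no time and is no camera call; for the wrist camera it gives the pose at the moment of the call.
- robot.job_done(): hands the job in; it is judged then, once.
Trained networks look in the newest picture that a camera, given by its name, has taken for a name from the list of things; names that differ only in an ending like _2 or _b are one class to them, and where a whole thing is asked for, a point or a joint stands for the part that bears it (a point fixed in the world has none). Each returns a list of dicts, best first, with "confidence" (0 to 1); they miss things now and then, are a little off and sometimes report something else, mostly with a low value. They report only what shows in the picture. A call takes as long as a camera call.
- robot.look_for(query, camera): "centre" ([x, y, z] in m, in the coordinates of the camera as it stood for that picture, good to about 4 mm: the middle of the surface that is visible of it).
The state is a dict: "time": time; "joint_pos": joint angles; "dq": joint speeds; "effort": joint torques, N m; "tcp_pos": TCP position; "tool_rot": TCP orientation; "wrist_force": force on the tool from outside, world axes, zero at the start; "ft_torque": the same for the moment, N m; "finger_gap": finger opening in m; "gripper_force": force on a finger pad.
Only numpy, scipy, OpenCV 4.12 (cv2) and the standard library are available. Lean on these libraries where they do the work, as an engineer would, in place of code of your own. Each camera call takes 0.05 s, during which the arm holds its last target. There are 200 camera calls.

## Task

On the drawing-office table lies an open book of material samples whose one stiff leaf has been left part-way up, oak face upwards. Push that leaf with the fingertips over the spine, without flicking it, and press it down until it lies flat on the other half with its blue face up, then take the hand away. Do not pinch the leaf between the fingers, do not lift, tip or drag the book, and leave everything else on the table where it is.

Things in the scene. Friction and masses are not known exactly. Their poses are not given: they have to be found in the camera images.
- book: Open sample book, 170 (x) by 270 (y) mm, loose, about 2.6 kg. Origin: centre of its underside, on the table. x runs along the spine, y from the spine towards the half over which the leaf starts (the robot's left), z up. Each half carries a stack of boards 150 mm long (x), 14 to 125 mm from the spine, top 30 mm above the table. Rings along the spine reach 43 mm above the table.
- spine (a point): Middle of the leaf's hinge line, above the book's centre, 36 mm above the table; axes as the book's.
- leaf (a joint): Angle of the leaf about the spine (rad): 0 = flat over the +y half, 1.57 = upright, 3.14 = flat over the -y half (limits 0 and 3.14). It starts at 0.3 to 0.75. The hinge is stiff with friction: the leaf stays at any angle where it is left; pushing it near its edge takes about 1 to 3 N.
- leaf_edge (a point): Middle of the leaf's free edge, half-way through its thickness. The leaf is a stiff panel 140 mm along the spine, reaching 145 mm from the hinge line, 8 mm thick (4 mm grey core, 2 mm facing each side, both inset about 3 mm at the edges), its mid-plane through the hinge line. Axes: x along the spine, y from the spine out to the free edge, z out of the oak face.
- leaf_oak: The oak-brown facing, on the leaf's upper side at the start. Origin on the hinge line, axes as leaf_edge's.
- leaf_blue: The blue facing, on the leaf's under side at the start, seen from above once the leaf is turned. Origin on the hinge line, axes as leaf_edge's.
- block: Bystander: dark wood sample block 40 x 60 x 25 mm, near the robot's side of the book. Origin at its underside's centre (so with all bystanders).
- tape: Bystander: yellow roll of tape, 64 mm across, 22 mm high, just beyond the book.
- stapler: Bystander: red and black stapler, 34 x 130 mm, 50 mm high, just beyond the book.
- jar: Bystander: amber glass jar, 52 mm across, 70 mm high, beyond the book's -y edge.
- pencils: Bystander: green pot with four pencils, 76 mm across, 165 mm high, far right.
- ruler: Bystander: aluminium scale rule 160 x 28 mm, 11 mm high, on the right.
- tiles: Bystander: three sample tiles in a stack, 100 x 100 x 27 mm, far left.

How it is judged:
By the outcome, as a careful person would: the job done as asked, in the order asked, and still so for the second after the job is handed in, with the robot touching nothing.
It also fails if it takes over 45 s, if anything falls off the work surface, if the arm or the gripper's body presses on something with over 40 N, if the wrist force passes 120 N, or if a joint passes its speed limit or range.

## Working session

There is one attempt and no reset: what is moved stays moved. The work goes in short steps, Python scripts to look and compute and a tool call to move; the robot and the scene stay as the last step left them, time stands still between calls to the robot, and variables do not carry over. Pictures are saved under pics/ and viewed, at most 10 in all, crops included, and the job is handed in when it is done.

Besides the shell and the picture viewer there is one more tool, called after "Call:" as name(argument=value, ...), one argument or row to a line, values as JSON. apply_moves: Moves the arm, as the interface text tells. Its arguments: {"type":"object","properties":{"plan":{"type":"array"},"grip_force":{"type":"number"}},"required":["plan"]}

```bash
mkdir -p pics; cat > h.py <<'E'
import numpy as np, cv2
from station import robot
from scipy.spatial.transform import Rotation as Ro
def world(cam,p,c=None):
    c=c or robot.get_calibration(cam); R=np.array(c["R"]);t=np.array(c["t"])
    return R.T@(np.array(p)-t)
def cloud(cam,d,c=None):
    c=c or robot.get_calibration(cam); K=np.array(c["mtx"]);k=c["k1"]
    v,u=np.mgrid[0:d.shape[0],0:d.shape[1]]
    p=cv2.undistortPoints(np.stack([u.ravel(),v.ravel()],1).astype(float)[:,None],K,np.array([k,0,0,0.]))[:,0]
    P=np.c_[p,np.ones(len(p))]*d.reshape(-1,1)
    return ((P-np.array(c["t"]))@np.array(c["R"])).reshape(*d.shape,3)
def save(n,im): cv2.imwrite("pics/"+n+".png",im[:,:,::-1])
E
python3 - <<'E'
from h import *
s=robot.read_state(); print(s)
for cam in("top","scene"):
    im,d=robot.capture(cam); save(cam+"1",im); np.save(cam+"1.npy",cloud(cam,d))
    for q in("book","leaf_oak","leaf_edge","block","tape","stapler","jar","pencils","ruler","tiles") if cam=="top" else ("leaf_oak","leaf_edge"):
        r=robot.look_for(q,cam)
        if r: print(cam,q,np.round(world(cam,r[0]["centre"]),3),r[0]["confidence"])
E
```

```text
{'time': 0.0, 'joint_pos': array([-1.42507751e+00,  3.59479563e-01,  1.51141539e+00,  2.08556202e-05,
        1.27250610e+00, -1.15107697e-01]), 'dq': array([-8.01161103e-05, -7.86943506e-04, -3.07108566e-04, -9.12722798e-04,
       -1.27086085e-04, -1.49809675e-03]), 'effort': array([-1.04561055e-03, -5.15379274e+01, -2.70726138e+01,  6.73565199e-02,
        3.50060267e-02, -1.80842139e-04]), 'tcp_pos': array([ 0.15462297, -0.57902562,  0.22183123]), 'tool_rot': array([-9.04246094e-04,  9.91508231e-01,  1.30040799e-01, -3.87535826e-06]), 'wrist_force': array([-0.19458663, -1.03200217, -0.47568615]), 'ft_torque': array([ 0.01496205, -0.02321617, -0.00487475]), 'gripper_force': 0.0, 'finger_gap': 0.0880791379043877}
top book [0.749 0.004 0.02 ] 0.71
top leaf_oak [ 0.589 -0.044  0.079] 0.76
top leaf_edge [ 0.593 -0.042  0.076] 0.8
top block [ 0.468 -0.156  0.022] 0.66
top stapler [ 0.462 -0.158  0.023] 0.62
top jar [ 0.647 -0.299  0.067] 0.89
top pencils [ 0.662 -0.407  0.054] 0.56
top ruler [ 0.508 -0.45   0.007] 0.66
top tiles [0.663 0.337 0.025] 0.68
scene leaf_oak [ 0.6   -0.042  0.083] 0.61
scene leaf_edge [ 0.595 -0.041  0.08 ] 0.93
```

```bash
python3 -c "
import cv2,numpy as np
a=cv2.imread('pics/top1.png');b=cv2.imread('pics/scene1.png')
cv2.imwrite('pics/both.png',cv2.resize(np.vstack([a,b]),(480,600)))"
```

```text
(no output)
```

View pics/top1.png

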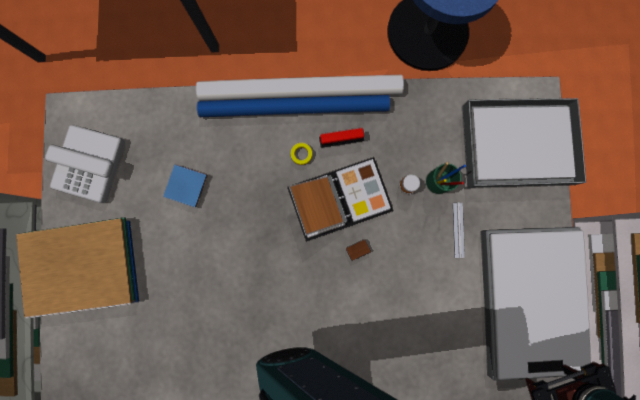

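View pics/scene1.png

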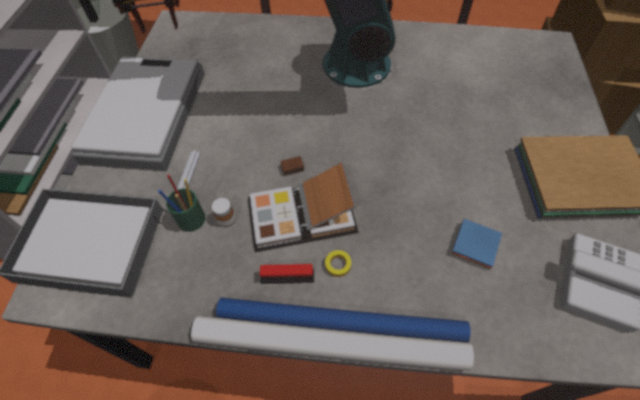

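The top picture shows the oak leaf at about (320,205), raised. The bare half is at (362,190), the spine at (341,198), the block at (358,249), the jar at (411,183), the tape at (301,153) and the stapler at (341,136). Next I fit the leaf plane and the book outline.

```bash
python3 - <<'E'
from h import *
for cam,box in(("top",(290,170,348,245)),("scene",(300,160,356,232))):
    P=np.load(cam+"1.npy"); im=cv2.imread(f"pics/{cam}1.png"); hsv=cv2.cvtColor(im,cv2.COLOR_BGR2HSV)
    m=np.zeros(im.shape[:2],bool); x0,y0,x1,y1=box; m[y0:y1,x0:x1]=1
    m&=(hsv[...,0]<16)&(hsv[...,1]>110)&(P[...,2]>.045)&(P[...,2]<.2)
    n,l,st,_=cv2.connectedComponentsWithStats(m.astype(np.uint8)); k=1+np.argmax(st[1:,4]); m=cv2.erode((l==k).astype(np.uint8),np.ones((3,3)))>0
    Q=P[m]; c=Q.mean(0)
    for _ in range(3):
        c=Q.mean(0); u,s,v=np.linalg.svd(Q-c); nrm=v[2]*np.sign(v[2][2]); r=(Q-c)@nrm; Q=Q[abs(r)<.006]
    print(cam,len(Q),c.round(4),"n",nrm.round(3),"tilt",np.arccos(nrm[2]).round(3),"yaw of book y",np.degrees(np.arctan2(-nrm[1],-nrm[0])).round(1),"rms",r.std().round(4))
    y=np.array([-nrm[0],-nrm[1],0]);y/=np.linalg.norm(y); 
    print(" extents y",((Q-c)@y).min().round(3),((Q-c)@y).max().round(3)," x",((Q-c)@np.cross(y,[0,0,1])).min().round(3),((Q-c)@np.cross(y,[0,0,1])).max().round(3))
P=np.load("top1.npy")
# whole book footprint: z in .01...  region
R=np.zeros(P.shape[:2],bool);R[155:242,285:395]=1
m=R&(P[...,2]>.012)&(P[...,2]<.2)
n,l,st,_=cv2.connectedComponentsWithStats(m.astype(np.uint8));k=1+np.argmax(st[1:,4]);Q=P[l==k]
print("book rect",cv2.minAreaRect(Q[:,:2].astype(np.float32)))
B=Q[(abs(Q[:,2]-.03)<.006)]; print("boards rect",cv2.minAreaRect(B[:,:2].astype(np.float32)),np.median(B[:,2]))
for nm,b in(("tape",(285,140,318,168)),("stapler",(316,124,370,150)),("block",(340,236,376,262)),("jar",(398,172,426,194))):
    m=np.zeros(P.shape[:2],bool);m[b[1]:b[3],b[0]:b[2]]=1;m&=(P[...,2]>.012)
    n,l,st,_=cv2.connectedComponentsWithStats(m.astype(np.uint8));k=1+np.argmax(st[1:,4]);q=P[l==k];print(nm,q.min(0).round(3),q.max(0).round(3))
E
```

```text
top 1580 [ 0.5934 -0.0407  0.0797] n [ 0.149 -0.467  0.872] tilt 0.512 yaw of book y 107.7 rms 0.0019
 extents y -0.05 0.048  x -0.063 0.064
scene 1604 [ 0.5978 -0.0402  0.0816] n [ 0.146 -0.468  0.872] tilt 0.512 yaw of book y 107.3 rms 0.0015
 extents y -0.049 0.047  x -0.066 0.06
book rect ((0.615818977355957, -0.10754555463790894), (0.1505575329065323, 0.25261032581329346), 17.537750244140625)
boards rect ((0.6162464022636414, -0.1089281439781189), (0.15056096017360687, 0.2497103363275528), 17.52885627746582) 0.02927115548219009
tape [ 0.496 -0.057  0.012] [0.782 0.032 1.234]
stapler [ 0.496 -0.182  0.012] [ 0.812 -0.053  1.234]
block [ 0.439 -0.189  0.014] [ 0.496 -0.057  1.234]
jar [ 0.496 -0.327  0.012] [ 0.672 -0.057  1.234]
```

```bash
cat >> h.py <<'E'
S=np.array([.616,-.108,0]); YAW=np.radians(17.5)
bx=np.array([np.cos(YAW),np.sin(YAW),0]); by=np.array([-np.sin(YAW),np.cos(YAW),0]); bz=np.array([0,0,1.])
def Rt(t): # t: tilt from vertical, fingers towards -by; tool x=+by, tool y=+bx at t=0
    return np.c_[np.cos(t)*by-np.sin(t)*bz, bx, -np.sin(t)*by-np.cos(t)*bz]
def rows(targets,grip=0):
    """targets: list of (y,z,tilt) in book frame"""
    s=robot.read_state(); q=s["tool_rot"]; R0=Ro.from_quat([q[1],q[2],q[3],q[0]]).as_matrix(); p0=s["tcp_pos"]
    out=[]
    for y,z,t in targets:
        d=R0.T@(S+y*by+z*bz-p0)/.5; w=Ro.from_matrix(R0.T@Rt(t)).as_rotvec()/(np.pi/2)
        out.append([round(float(v),3) for v in (*d,*w)]+[grip])
    return out
def st():
    s=robot.read_state(); q=s["tool_rot"]; R=Ro.from_quat([q[1],q[2],q[3],q[0]]).as_matrix(); d=s["tcp_pos"]-S
    print("t",round(s["time"],2),"book xyz",np.round([d@bx,d@by,d[2]],4),"toolz",np.round([R[:,2]@bx,R[:,2]@by,R[:,2]@bz],3),"F",np.round([s["wrist_force"]@bx,s["wrist_force"]@by,s["wrist_force"]@bz],1),"j",s["joint_pos"].round(2),"gap",round(s["finger_gap"],3))
def sweep(th,r=.12,lag=.1,tmin=0,tmax=np.pi/4):
    T=[]
    for a in th:
        t=float(np.clip(np.pi/2-(a-lag),tmin,tmax)); 
        C=np.array([r*np.cos(a)+.004*np.sin(a),.036+r*np.sin(a)-.004*np.cos(a)])
        c=C-.010*np.array([-np.cos(t),np.sin(t)]); T.append((c[0],c[1],t))
    return T
E
python3 - <<'E'
from h import *
print(rows([(.26,.22,0),(.26,.22,np.pi/4)]))
E
```

```text
[[1.111, -1.193, 0.005, -0.0, -0.0, -1.028, 0], [1.111, -1.193, 0.005, -0.402, -0.384, -0.97, 0]]
```

Call:
apply_moves(
  plan=[
    [[0.06,-0.06,-0.08,0,0,-0.05,0],[0.12,-0.12,-0.12,0,0,-0.1,0],[0.18,-0.18,-0.14,0,0,-0.16,0],[0.24,-0.24,-0.14,0,0,-0.22,0],[0.3,-0.3,-0.14,0,0,-0.28,0],[0.36,-0.36,-0.14,0,0,-0.34,0],[0.42,-0.42,-0.14,0,0,-0.4,0],[0.48,-0.48,-0.14,0,0,-0.46,0],[0.52,-0.54,-0.14,0,0,-0.52,0],[0.56,-0.6,-0.14,0,0,-0.58,0],[0.56,-0.6,-0.14,0,0,-0.6,0],[0.56,-0.6,-0.14,0,0,-0.6,0]],
  ],
)

```text
time: 1.9
tcp_pos: [0.3482, -0.2167, 0.2929]
tool_rot: [0.0, 0.824, 0.567, 0.0]
wrist_force: [-0.6, -0.5, 0.4]
finger_gap: 0.0007
gripper_force: 0.0
```

```bash
python3 - <<'E'
from h import *
st();print(rows([(.26,.22,0),(.26,.22,.4),(.26,.22,np.pi/4)]))
E
```

```text
t 1.9 book xyz [-0.2881 -0.0231  0.2929] toolz [ 0.    -0.001 -1.   ] F [-0.7 -0.3  0.4] j [-0.73  0.01  1.78 -0.    1.35 -0.36] gap 0.001
[[0.802, 0.1, 0.146, 0.0, 0.0, -0.427, 0], [0.802, 0.1, 0.146, -0.085, -0.245, -0.421, 0], [0.802, 0.1, 0.146, -0.167, -0.48, -0.404, 0]]
```

Call:
apply_moves(
  plan=[
    [[0.08,0.01,0,0,0,-0.05,0],[0.16,0.02,0,0,0,-0.1,0],[0.24,0.03,0,0,-0.02,-0.15,0],[0.32,0.04,0,-0.02,-0.06,-0.2,0],[0.4,0.05,0,-0.04,-0.12,-0.25,0],[0.48,0.06,0.02,-0.06,-0.18,-0.3,0],[0.56,0.07,0.05,-0.09,-0.25,-0.34,0],[0.64,0.08,0.08,-0.11,-0.31,-0.37,0],[0.72,0.09,0.11,-0.13,-0.37,-0.39,0],[0.8,0.1,0.146,-0.15,-0.43,-0.4,0],[0.802,0.1,0.146,-0.167,-0.48,-0.404,0],[0.802,0.1,0.146,-0.167,-0.48,-0.404,0]],
  ],
)

```text
time: 3.1
tcp_pos: [0.5381, 0.1402, 0.2165]
tool_rot: [0.307, 0.546, 0.745, -0.228]
wrist_force: [-0.4, -0.2, -0.7]
finger_gap: 0.0007
gripper_force: 0.0
```

```bash
python3 - <<'E'
from h import *
st();print(rows([(.26,.205,np.pi/4),(.118,.063,np.pi/4)]))
im,d=robot.capture("wrist");save("wrist1",im)
r=robot.look_for("leaf_edge","wrist")
for x in r[:2]:
    p=world("wrist",x["centre"])-S; print(x["confidence"],np.round([p@bx,p@by,p[2]],4))
E
```

```text
t 3.1 book xyz [0.0004 0.2601 0.2165] toolz [-0.004 -0.708 -0.707] F [-0.5 -0.1 -0.7] j [ 0.6   0.49  1.62 -0.76  1.39  0.58] gap 0.001
[[0.016, -0.001, 0.016, -0.003, 0.0, 0.002, 0], [0.016, 0.001, 0.418, -0.003, 0.0, 0.002, 0]]
0.64 [-0.0009  0.1209  0.1088]
```

View pics/wrist1.png

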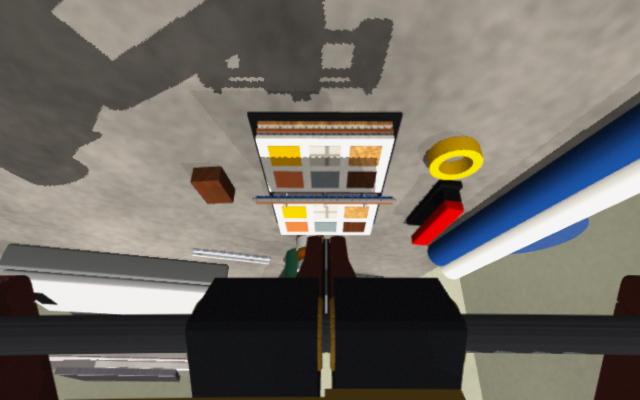

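The wrist view shows the leaf edge-on as a strip from about (257,199) to (393,199), with the bottom boards visible beneath it. The measured edge is within 5 mm of the model. I now insert the fingertips under the leaf.

Call:
apply_moves(
  plan=[
    [[0.016,0,0.05,0,0,0,0],[0.016,0,0.1,0,0,0,0],[0.016,0,0.15,0,0,0,0],[0.016,0,0.2,0,0,0,0],[0.016,0,0.24,0,0,0,0],[0.016,0,0.28,0,0,0,0],[0.016,0,0.32,0,0,0,0],[0.016,0,0.35,0,0,0,0],[0.016,0,0.38,0,0,0,0],[0.016,0,0.4,0,0,0,0],[0.016,0,0.418,0,0,0,0],[0.016,0,0.418,0,0,0,0]],
  ],
)

```text
time: 4.4
tcp_pos: [0.582, 0.0062, 0.0684]
tool_rot: [0.303, 0.55, 0.744, -0.228]
wrist_force: [-0.2, -1.0, -0.3]
finger_gap: 0.0007
gripper_force: 0.0
```

```bash
python3 - <<'E'
from h import *
st()
for r in rows(sweep(np.linspace(.45,1.0,12))): print(r)
print(np.round(sweep(np.linspace(.45,1.0,12)),3)[::4])
E
```

```text
t 4.4 book xyz [0.0019 0.1191 0.0684] toolz [-0.011 -0.701 -0.713] F [-0.4 -0.9 -0.3] j [ 0.36  0.67  1.79 -0.96  1.02  0.73] gap 0.001
[-0.016, -0.004, -0.01, -0.007, -0.005, -0.002, 0]
[-0.027, -0.004, -0.014, -0.007, -0.005, -0.002, 0]
[-0.039, -0.004, -0.018, -0.007, -0.005, -0.002, 0]
[-0.05, -0.004, -0.02, -0.007, -0.005, -0.002, 0]
[-0.062, -0.004, -0.023, -0.007, -0.005, -0.002, 0]
[-0.074, -0.004, -0.025, -0.007, -0.005, -0.002, 0]
[-0.086, -0.004, -0.026, -0.007, -0.005, -0.002, 0]
[-0.098, -0.004, -0.027, -0.007, -0.005, -0.002, 0]
[-0.11, -0.004, -0.027, -0.007, -0.005, -0.002, 0]
[-0.122, -0.004, -0.026, -0.007, 0.004, -0.002, 0]
[-0.134, -0.004, -0.026, -0.007, 0.036, -0.002, 0]
[-0.146, -0.004, -0.025, -0.007, 0.068, -0.002, 0]
[[0.117 0.078 0.785]
 [0.105 0.098 0.785]
 [0.089 0.116 0.785]]
```

Call:
apply_moves(
  plan=[
    [[-0.016,-0.004,-0.01,0,0.01,0,0],[-0.027,-0.004,-0.014,0,0.02,0,0],[-0.039,-0.004,-0.018,0,0.03,0,0],[-0.05,-0.004,-0.02,0,0.03,0,0],[-0.062,-0.004,-0.023,0,0.03,0,0],[-0.074,-0.004,-0.025,0,0.03,0,0],[-0.086,-0.004,-0.026,0,0.03,0,0],[-0.098,-0.004,-0.027,0,0.03,0,0],[-0.11,-0.004,-0.027,0,0.03,0,0],[-0.122,-0.004,-0.026,0,0.03,0,0],[-0.134,-0.004,-0.026,0,0.05,0,0],[-0.146,-0.004,-0.025,0,0.07,0,0]],
  ],
)

```text
time: 5.6
tcp_pos: [0.5926, -0.0353, 0.1287]
tool_rot: [0.261, 0.561, 0.76, -0.197]
wrist_force: [-0.0, 0.7, -1.5]
finger_gap: 0.0005
gripper_force: 0.9
```

```bash
python3 - <<'E'
from h import *
st()
for r in rows(sweep(np.linspace(1.0,1.66,13)[1:])): print(r)
im,d=robot.capture("scene");save("scene2",cv2.resize(im[120:300,200:400],None,fx=3,fy=3))
for q in ("leaf_edge","book"):
  for cam in ("scene",):
    for x in robot.look_for(q,cam)[:1]:
        p=world(cam,x["centre"])-S; print(q,x["confidence"],np.round([p@bx,p@by,p[2]],4))
E
```

```text
t 5.6 book xyz [-0.0005  0.0764  0.1287] toolz [-0.01  -0.618 -0.786] F [ 0.2  0.7 -1.5] j [ 0.22  0.52  1.77 -0.83  0.99  0.45] gap 0.001
[-0.014, 0.001, 0.001, -0.006, 0.032, -0.002, 0]
[-0.027, 0.001, 0.002, -0.006, 0.067, -0.002, 0]
[-0.04, 0.001, 0.003, -0.006, 0.102, -0.002, 0]
[-0.053, 0.001, 0.005, -0.006, 0.137, -0.002, 0]
[-0.066, 0.001, 0.008, -0.006, 0.172, -0.002, 0]
[-0.078, 0.001, 0.012, -0.006, 0.207, -0.003, 0]
[-0.091, 0.001, 0.016, -0.006, 0.242, -0.003, 0]
[-0.103, 0.001, 0.021, -0.006, 0.277, -0.003, 0]
[-0.115, 0.001, 0.027, -0.006, 0.312, -0.003, 0]
[-0.126, 0.002, 0.033, -0.006, 0.347, -0.003, 0]
[-0.138, 0.002, 0.04, -0.006, 0.382, -0.003, 0]
[-0.148, 0.002, 0.048, -0.005, 0.417, -0.004, 0]
leaf_edge 0.91 [0.0015 0.0429 0.1141]
book 0.88 [0.0196 0.0031 0.0345]
```

View pics/scene2.png

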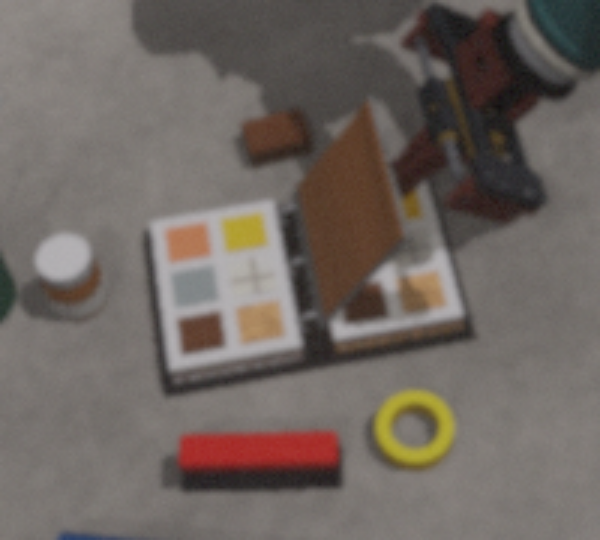

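The leaf is up at about 1.1 rad, centred near (350,215) with the fingers behind it. The book, tape, stapler, block and jar haven't moved. I continue the sweep.

Call:
apply_moves(
  plan=[
    [[-0.014,0,0.001,0,0.03,0,0],[-0.027,0,0.002,0,0.07,0,0],[-0.04,0,0.003,0,0.1,0,0],[-0.053,0,0.005,0,0.14,0,0],[-0.066,0,0.008,0,0.17,0,0],[-0.078,0,0.012,0,0.21,0,0],[-0.091,0,0.016,0,0.24,0,0],[-0.103,0,0.021,0,0.28,0,0],[-0.115,0,0.027,0,0.31,0,0],[-0.126,0,0.033,0,0.35,0,0],[-0.138,0,0.04,0,0.38,0,0],[-0.148,0,0.048,0,0.42,0,0]],
  ],
)

```text
time: 6.95
tcp_pos: [0.6132, -0.1044, 0.1554]
tool_rot: [-0.0, 0.595, 0.804, -0.005]
wrist_force: [-1.0, 1.2, 0.5]
finger_gap: 0.0006
gripper_force: 0.7
```

```bash
python3 - <<'E'
from h import *
st()
for r in rows(sweep(np.linspace(1.66,2.32,13)[1:])): print(r)
E
```

```text
t 6.95 book xyz [-0.0016  0.0042  0.1554] toolz [-0.008 -0.005 -1.   ] F [-0.6  1.4  0.5] j [-0.27  0.46  1.53 -0.01  1.16 -0.57] gap 0.001
[-0.015, 0.003, 0.0, -0.005, 0.003, -0.005, 0]
[-0.028, 0.003, 0.002, -0.005, 0.003, -0.005, 0]
[-0.041, 0.003, 0.005, -0.005, 0.003, -0.005, 0]
[-0.054, 0.004, 0.008, -0.005, 0.003, -0.005, 0]
[-0.066, 0.004, 0.012, -0.005, 0.003, -0.005, 0]
[-0.079, 0.004, 0.017, -0.005, 0.003, -0.005, 0]
[-0.091, 0.004, 0.022, -0.005, 0.003, -0.005, 0]
[-0.103, 0.004, 0.028, -0.005, 0.003, -0.005, 0]
[-0.114, 0.004, 0.035, -0.005, 0.003, -0.005, 0]
[-0.125, 0.004, 0.042, -0.005, 0.003, -0.005, 0]
[-0.136, 0.005, 0.05, -0.005, 0.003, -0.005, 0]
[-0.146, 0.005, 0.058, -0.005, 0.003, -0.005, 0]
```

Call:
apply_moves(
  plan=[
    [[-0.015,0.003,0,0,0,0,0],[-0.028,0.003,0.002,0,0,0,0],[-0.041,0.003,0.005,0,0,0,0],[-0.054,0.004,0.008,0,0,0,0],[-0.066,0.004,0.012,0,0,0,0],[-0.079,0.004,0.017,0,0,0,0],[-0.091,0.004,0.022,0,0,0,0],[-0.103,0.004,0.028,0,0,0,0],[-0.114,0.004,0.035,0,0,0,0],[-0.125,0.004,0.042,0,0,0,0],[-0.136,0.004,0.05,0,0,0,0],[-0.146,0.004,0.058,0,0,0,0]],
  ],
)

```text
time: 8.15
tcp_pos: [0.6376, -0.175, 0.127]
tool_rot: [0.002, 0.595, 0.804, -0.005]
wrist_force: [0.1, 0.5, 0.1]
finger_gap: 0.0004
gripper_force: 0.4
```

```bash
python3 - <<'E'
from h import *
st()
for r in rows(sweep(np.linspace(2.32,2.98,13)[1:])): print(r)
E
```

```text
t 8.15 book xyz [ 0.0004 -0.0704  0.127 ] toolz [-0.005 -0.008 -1.   ] F [0.2 0.4 0.1] j [-0.37  0.53  1.47 -0.01  1.14 -0.66] gap 0.0
[-0.006, -0.001, 0.01, -0.003, 0.005, -0.006, 0]
[-0.016, -0.001, 0.019, -0.003, 0.005, -0.006, 0]
[-0.024, -0.0, 0.029, -0.003, 0.005, -0.006, 0]
[-0.032, -0.0, 0.04, -0.003, 0.005, -0.006, 0]
[-0.04, -0.0, 0.051, -0.003, 0.005, -0.006, 0]
[-0.046, -0.0, 0.062, -0.003, 0.005, -0.006, 0]
[-0.053, -0.0, 0.074, -0.003, 0.005, -0.006, 0]
[-0.058, 0.0, 0.086, -0.003, 0.005, -0.006, 0]
[-0.063, 0.0, 0.098, -0.003, 0.005, -0.006, 0]
[-0.067, 0.0, 0.11, -0.003, 0.005, -0.006, 0]
[-0.071, 0.0, 0.123, -0.003, 0.005, -0.006, 0]
[-0.074, 0.001, 0.136, -0.003, 0.005, -0.006, 0]
```

Call:
apply_moves(
  plan=[
    [[-0.006,0,0.01,0,0,0,0],[-0.016,0,0.019,0,0,0,0],[-0.024,0,0.029,0,0,0,0],[-0.032,0,0.04,0,0,0,0],[-0.04,0,0.051,0,0,0,0],[-0.046,0,0.062,0,0,0,0],[-0.053,0,0.074,0,0,0,0],[-0.058,0,0.086,0,0,0,0],[-0.063,0,0.098,0,0,0,0],[-0.067,0,0.11,0,0,0,0],[-0.071,0,0.123,0,0,0,0],[-0.074,0,0.136,0,0,0,0]],
  ],
)

```text
time: 9.35
tcp_pos: [0.6479, -0.2106, 0.059]
tool_rot: [0.002, 0.595, 0.804, -0.005]
wrist_force: [-0.5, 0.4, 0.3]
finger_gap: 0.0007
gripper_force: 0.3
```

```bash
python3 - <<'E'
from h import *
st()
for r in rows(sweep([3.03,3.08,3.14])): print(r)
im,d=robot.capture("scene");save("scene3",cv2.resize(im[120:300,200:400],None,fx=3,fy=3))
E
```

```text
t 9.35 book xyz [-0.0004 -0.1074  0.059 ] toolz [-0.006 -0.008 -1.   ] F [-0.4  0.6  0.3] j [-0.41  0.64  1.47 -0.01  1.03 -0.7 ] gap 0.001
[-0.003, 0.001, 0.011, -0.004, 0.005, -0.005, 0]
[-0.004, 0.001, 0.023, -0.004, 0.005, -0.005, 0]
[-0.005, 0.001, 0.038, -0.004, 0.005, -0.005, 0]
```

View pics/scene3.png

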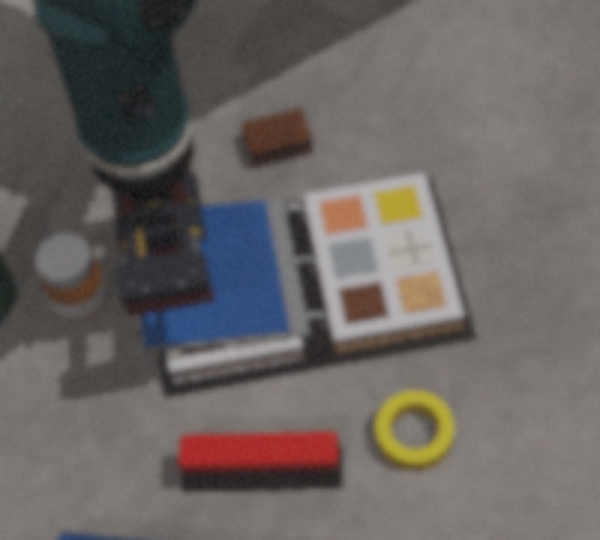

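The leaf now lies blue side up at about (220,275), nearly flat, with the fingertips on it near its outer edge. The bystanders are in place. I press down gently.

Call:
apply_moves(
  plan=[
    [[-0.003,0,0.008,0,0,0,0],[-0.004,0,0.016,0,0,0,0],[-0.004,0,0.024,0,0,0,0],[-0.004,0,0.031,0,0,0,0],[-0.004,0,0.036,0,0,0,0],[-0.004,0,0.038,0,0,0,0],[-0.004,0,0.038,0,0,0,0]],
  ],
)

```text
time: 10.1
tcp_pos: [0.6485, -0.2125, 0.0406]
tool_rot: [0.002, 0.595, 0.804, -0.005]
wrist_force: [-0.1, -0.3, -0.0]
finger_gap: 0.0005
gripper_force: 0.0
```

Call:
apply_moves(
  plan=[
    [[0,0,0.001,0,0,0,0],[0,0,0.002,0,0,0,0],[0,0,0.002,0,0,0,0]],
  ],
)

```text
time: 10.4
tcp_pos: [0.6485, -0.2125, 0.0404]
tool_rot: [0.002, 0.595, 0.804, -0.005]
wrist_force: [-1.2, -0.1, 5.1]
finger_gap: 0.0002
gripper_force: 2.6
```

Call:
apply_moves(
  plan=[
    [[0,0,0.001,0,0,0,0],[0,0,0.002,0,0,0,0],[0,0,0.002,0,0,0,0]],
  ],
)

```text
time: 10.7
tcp_pos: [0.6486, -0.2126, 0.0403]
tool_rot: [0.002, 0.595, 0.804, -0.005]
wrist_force: [-2.9, 1.7, 10.9]
finger_gap: 0.0004
gripper_force: 5.5
```

The tip has stopped at z = 40.3 mm, the expected height of the flat leaf, with a firm 11 N. I retreat straight up.

Call:
apply_moves(
  plan=[
    [[0,0,-0.004,0,0,0,0],[0,0,-0.01,0,0,0,0],[0,0,-0.03,0,0,0,0],[0,0,-0.07,0,0,0,0],[0,0,-0.12,0,0,0,0],[0,0,-0.18,0,0,0,0],[0,0,-0.24,0,0,0,0],[0,0,-0.3,0,0,0,0],[0,0,-0.36,0,0,0,0],[0,0,-0.4,0,0,0,0],[0,0,-0.4,0,0,0,0]],
  ],
)

```text
time: 11.8
tcp_pos: [0.6511, -0.2115, 0.2429]
tool_rot: [0.005, 0.595, 0.804, -0.004]
wrist_force: [0.6, -0.8, -1.0]
finger_gap: 0.0001
gripper_force: 0.0
```

```bash
python3 - <<'E'
from h import *
st()
im,d=robot.capture("scene");save("scene4",cv2.resize(im[120:300,200:400],None,fx=3,fy=3))
P=cloud("scene",d);h=cv2.cvtColor(im,cv2.COLOR_RGB2HSV)
m=(h[...,0]>100)&(h[...,0]<125)&(h[...,1]>120); b=np.zeros_like(m);b[180:240,240:305]=1;m=cv2.erode((m&b).astype(np.uint8),np.ones((5,5)))>0
Q=P[m]-S;c=Q.mean(0);n=np.linalg.svd(Q-c)[2][2];n*=np.sign(n[2]);print(len(Q),np.round([c@bx,c@by,c[2]],4),"slope x,y",-n@bx/n[2],-n@by/n[2])
E
```

```text
t 11.8 book xyz [ 0.0024 -0.1093  0.2429] toolz [-0.    -0.013 -1.   ] F [ 0.4 -0.9 -1. ] j [-0.41  0.46  1.29 -0.01  1.38 -0.7 ] gap 0.0
1547 [ 0.0052 -0.0827  0.0455] slope x,y 1.3256452429391143 0.30779746106045436
```

View pics/scene4.png

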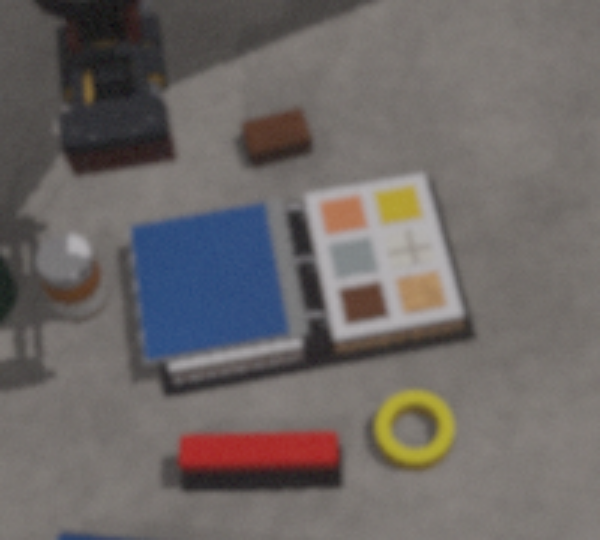

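The blue face is up on the -y half, around (215,280), with the hand clear and nothing displaced. The plane fit took in depth outliers, so I repeat it robustly.

```bash
python3 - <<'E'
from h import *
for cam in("scene","top"):
    im,d=robot.capture(cam);P=cloud(cam,d)-S
    B=np.stack([P@bx,P@by,P[...,2]],-1)
    h=cv2.cvtColor(im,cv2.COLOR_RGB2HSV)
    m=(h[...,0]>100)&(h[...,0]<125)&(h[...,1]>120)&(abs(B[...,0])<.065)&(B[...,1]<-.02)&(B[...,1]>-.14)&(B[...,2]<.08)&(B[...,2]>0.02)
    Q=B[m];
    if len(Q)<50: print(cam,len(Q)); continue
    for _ in range(4):
        A=np.c_[Q[:,:2],np.ones(len(Q))];k=np.linalg.lstsq(A,Q[:,2],rcond=None)[0];Q=Q[abs(A@k-Q[:,2])<.005]
    print(cam,len(Q),"slopes",k.round(4),"mean z",Q[:,2].mean().round(4))
E
```

```text
scene 1909 slopes [-0.0003  0.0022  0.041 ] mean z 0.0408
top 923 slopes [0.0006 0.0004 0.0391] mean z 0.0391
```

Flat to within 0.002 rad, at 40 mm. I hand it in.

```bash
python3 -c "
from station import robot
print(robot.job_done())"
```

```text
the job is handed in; nothing more can be done
None
```

The leaf is turned over the spine and pressed flat with its blue face up (within about 0.002 rad), the hand is clear, the book and the nearby items look unmoved, and the job was handed in at about 12 s.

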